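Roll centrifuge bottles into a pyramid and close the hold-down bail

ROBOT

A 7-joint arm with a two-finger parallel gripper is mounted at the origin on the work surface. World frame = base frame: x ahead of the robot, y to its left, z up, the work surface at z = 0. Lengths are in mm, angles in rad, forces in N, time in s.
With the tool pointing down it reaches from about 400 to 850 mm from the base axis. Payload 6.9 kg.
Tool frame: the origin (TCP) lies on the centre line of the jaws, within the pads' length; the fingertips stand 11 mm ahead of it and the grasp point (between the pads) lies 8 mm behind it; z points along the fingers, y is the line along which they close (so a half turn about z gives the same grasp; the last joint's range is limited). The gripper opens to 85 mm and grips with 20 to 120 N. Pads are 22 mm wide; open, the fingers measure 114 mm over their backs; the gripper's body (76 mm by 85 mm) begins 54 mm behind the grasp point. The pads swing forward as they close: fully open they stand 13 mm farther back than shut.
Start: joints at [1.415, 0.507, -0.238, 1.5, 0.126, 1.149, -0.155], TCP at [161.129, -603.862, 242.275] pointing down, gripper open.
Joint ranges: [-3.08, 3.08], [-0.24, 2.05], [-1.43, 1.35], [0, 2.5], [-1.52, 4.66], [0.17, 1.96], [-2.89, 2.89]. Speed limits (rad/s): [2.39, 2.39, 3.14, 3.14, 3.14, 3.14, 3.14].

INTERFACE

Orientations are given as a unit quaternion [x, y, z, w].
In Python, from plant import * gives the robot as it stands.
- The arm moves only by the shell command python3 -m creep 'ROWS' [OPENING] [FORCE]. ROWS is JSON, a list of rows, each an object with "offset": the shift along the world's x, y, z scaled (see below), a list of three; "rotation": the turn, a rotation vector about the world's x, y, z scaled (see below), a list of three. A call has 1 to 5 rows; each row is the pose to reach, as a shift and turn from the pose commanded when the call began, turning the shorter way round; what a row does not reach only later rows make up. The controller multiplies each number of a shift by 30 cm and each number of a turn by pi rad. A row lasts 1/10 s, in which the tool goes at most 50 mm and 8.59 degrees, less where a joint would pass 70% of its speed; a pose out of reach is approached as far as the arm can. A call with a number of a shift or a turn outside -1 to 1 is refused whole. A call with a gripper value outside its range is refused whole. OPENING is the opening, from 0 (shut) to 1 (fully open), set as the call begins (- or left out, the last holds). The fingers move at their own pace and stop on an object; FORCE is the grip in N (left out, the last holds). Time passes only in rows, so rows that repeat a pose let the fingers close. It gives the time, the measured TCP pose, the force, the opening and the grip force at its end, in the units of the state.
- state(): the state, without advancing time (a new reading comes with each control period).
- get_image(name): name is "side" or "top"; returns a dict with "color" (400x640x3 uint8, red, green, blue), "mtx" (3x3 intrinsics, pixels), "D" ([k1, k2, p1, p2, k3] as OpenCV has them; the pictures are not rectified), "view" (4x4, takes a point from world to camera coordinates). Camera axes: x right, y down, z forward; pixel columns grow to the right and rows downward; lengths in mm; the calibration is good to about 2 mm. A picture is of the moment at which its call begins. There is no depth.
- close_job(): hands the job in; it is judged then, once.
The state is a dict: "time_s": time; "joint_positions": joint angles; "qvel": joint speeds; "effort": joint torques, N m; "tcp_pos": TCP position; "ee_rot": TCP orientation; "contact_force": force on the tool from outside, world axes, zero at the start; "wrist_torque": the same for the moment, N m; "opening": finger opening in mm; "grip_force": force on a finger pad.
Only numpy, scipy, OpenCV 4.12 (cv2) and the standard library are available. Lean on these libraries where they do the work, as an engineer would, in place of code of your own. Each camera call takes 0.05 s, during which the arm holds its last target. There are 200 camera calls.

TASK

Build the bottle pyramid in the cradle: roll the two orange-capped bottles off the loading deck, without picking them up, so that one lies saddled in each of the two gaps between the three blue-capped bottles in the bay. Then swing the hold-down frame with the red grip fully down over them, keeping the blue-capped bottles lying in the bay and leaving the reagent bottle, beaker and meter alone.

Things in the scene. Friction and masses are not known exactly. Their poses are not given: they have to be found in the camera images.
- cradle: Fixed bottle cradle. Origin: on the bench (z 0) under the deck's front edge, mid-width; x = loading direction (deck to bay), y along the bottles' axes. Grey deck: x -220 to 0, y -75 to 75, top at z 65 mm; 7 mm lip at x -220 to -214. Hinge posts at x 190, y +-81, up to z 132.
- bay (a point): Centre of the floor of the cradle's blue bay, at cradle x = 93, y = 0, z = 5 mm. Bay inside: 186 mm along x (cradle x 0 to 186) by 140 mm along y; sides 5 mm thick, up to z = 50 mm; far wall 8 mm thick, up to z = 55 mm.
- base1: Blue-capped centrifuge bottle lying in the bay next to the deck: diameter 60 mm (28 mm radius at the waist, 26 mm at the cap), 130 mm long, 0.25 kg nominal, slippery plastic, loose, free to roll. Origin: middle of its axis; its y is its axis (cap at +y), parallel to the cradle's y. Axis at z = 35 mm. The three fill the bay but for 6 mm.
- base2: Same bottle, middle of the bay.
- base3: Same bottle, at the bay's far wall.
- front_bottle: Orange-capped centrifuge bottle, same size and axes as base1, lying on the deck (axis at z = 95 mm), the one nearer the bay. Saddled between two bay bottles its axis is at about z = 86 mm, at cradle x of about 62 (near gap) or 124 mm (far gap).
- rear_bottle: Same orange-capped bottle, further back on the deck; at least 40 mm of free deck between the two.
- bail (a joint): Angle (rad) of the hold-down frame about the cradle's y at bail_hinge: 0 = fully down, level over the pyramid, pointing to cradle -x; pi/2 = upright; limit 2.0. Stays where left (stiff, about 3 N at the grip). Bars 10 mm thick: arms at y +-92 mm, cross bars 65 and 150 mm from the hinge. Down, it clears saddled bottles by about 4 mm.
- bail_grip (a point): Middle of the frame's outer cross bar, 150 mm from the hinge: a red sleeve 16 mm thick and 90 mm long, along the cradle's y.
- bail_hinge (a point): Middle of the hinge line of the frame, 126 mm above the bench, at cradle x = 190 mm.
- reagent: Bystander: upright glass bottle, blue cap, 70 mm diameter, 145 mm tall, origin at the centre of its underside.
- beaker: Bystander: open glass beaker, 70 mm diameter, 85 mm tall, origin at the centre of its underside.
- meter: Bystander: white hand-held meter lying flat, 125 x 52 x 22 mm (x, y, z), origin at the centre of its underside.
Not all that is in view belongs to the job. Leave any turquoise look-alike of the front_bottle alone.

How it is judged (in metres and radians):
On the way, in this order (a step that is already met when the one before it is completed fails the run):
1. both orange-capped bottles lie saddled in the two gaps of the bay's bottles (height (world z) of front_bottle between 0.078 and 0.091 m and y of front_bottle in the frame of cradle between -0.02 and 0.02 m and angle between the y axis of each of front_bottle, rear_bottle and the y axis of cradle, either way round below 0.15 rad and height (world z) of rear_bottle between 0.078 and 0.091 m and y of rear_bottle in the frame of cradle between -0.02 and 0.02 m and ((x of front_bottle in the frame of cradle between 0.106 and 0.142 m and x of rear_bottle in the frame of cradle between 0.044 and 0.08 m) or (x of rear_bottle in the frame of cradle between 0.106 and 0.142 m and x of front_bottle in the frame of cradle between 0.044 and 0.08 m))), for 0.2 s.
2. the hold-down frame is fully down (value of joint bail below 0.08 rad), for 0.2 s.
At the end, for the whole second after the job is handed in: An orange-capped bottle at rest in each gap: axis 78 to 91 mm high, at cradle x 44 to 80 and 106 to 142 mm, y within 20 mm of 0, within 0.15 rad of the cradle's y; the blue-capped bottles still in the bay (axis 25 to 45 mm high, x 0 to 186); frame under 0.08 rad (all of step 1 and height (world z) of base1 between 0.025 and 0.045 m and x of base1 in the frame of cradle between 0 and 0.186 m and height (world z) of base2 between 0.025 and 0.045 m and x of base2 in the frame of cradle between 0 and 0.186 m and height (world z) of base3 between 0.025 and 0.045 m and x of base3 in the frame of cradle between 0 and 0.186 m and linear speed of each of front_bottle, rear_bottle below 0.02 m/s and value of joint bail below 0.08 rad); the robot touches nothing.
It fails at once if an orange-capped bottle is lifted more than 12 mm above the height at which it rolls on the deck (height (world z) of any of front_bottle, rear_bottle above 0.107 m).
It fails at once if the reagent bottle, beaker or meter is shifted by more than 30 mm or tipped (distance of any of reagent, beaker, meter from where it was at the start of the episode above 0.03 m or angle between any of reagent, beaker, meter's own z axis and vertical above 0.4 rad).
It also fails if it takes over 69 s, if anything falls off the work surface, if the arm or the gripper's body presses on something with over 40 N, if the wrist force passes 120 N, or if a joint passes its speed limit or range.

## Working session

There is one attempt and no reset: what is moved stays moved. The work goes in short steps, Python scripts to look and compute and a shell command to move; the robot and the scene stay as the last step left them, time stands still between calls to the robot, and variables do not carry over. Pictures are saved under pics/ and viewed, at most 10 in all, crops included, and the job is handed in when it is done.

```bash
mkdir -p pics; python3 - <<'E'
from plant import *
import cv2
s=state();print(s['time_s'],s['tcp_pos'],s['ee_rot'],s['opening'])
for n in("top","side"):
    d=get_image(n);cv2.imwrite(f"pics/{n}0.png",cv2.resize(d["color"][:,:,::-1],(800,500)))
    print(n,d["mtx"].tolist(),d["D"],d["view"].tolist() if hasattr(d["view"],'tolist') else d["view"])
E
```

```text
0.0 [ 160.93664643 -603.41750009  241.43279341] [ 9.91506906e-01  1.30050995e-01 -1.45407403e-04 -8.78857375e-04] 85.29827769998958
top [[384.12005849184834, 0.0, 317.55524856638647], [0.0, 384.12005849184834, 190.31053262770746], [0.0, 0.0, 1.0]] [-0.01545778  0.          0.          0.          0.        ] [[0.007925404193609582, -0.9997984593491206, 0.018445288056656333, 22.465465789822094], [-0.9816586271371377, -0.011292684637942687, -0.19031241431104365, 585.7913458922322], [0.19048235544427283, -0.016598673344369572, -0.9815502821086695, 903.6645721607401], [0.0, 0.0, 0.0, 1.0]]
side [[370.24336170635667, 0.0, 317.8267166524373], [0.0, 370.24336170635667, 196.5040475339822], [0.0, 0.0, 1.0]] [-0.01692496  0.          0.          0.          0.        ] [[0.720977863622977, -0.6928997261170174, -0.008993870835767165, -372.39480714102706], [-0.36745567529987866, -0.37127762624669186, -0.8527187408158283, 307.7873636940139], [0.5875093589514625, 0.6180961849061872, -0.5222928865577795, 521.592249729033], [0.0, 0.0, 0.0, 1.0]]
```

View pics/top0.png

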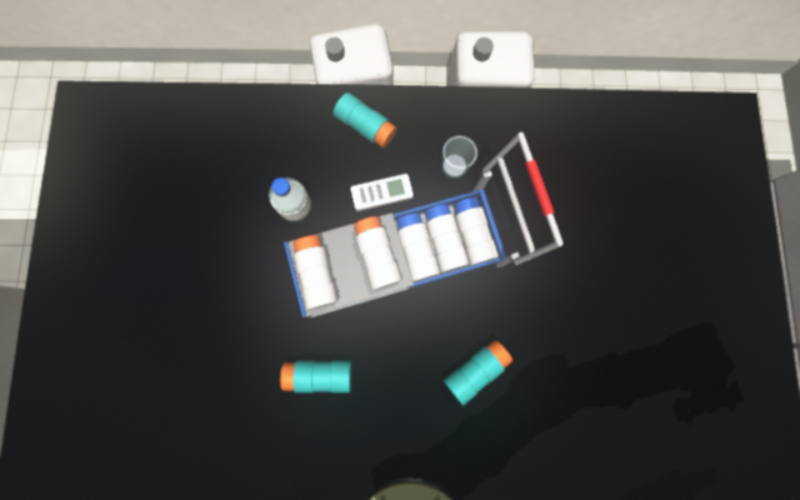

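View pics/side0.png

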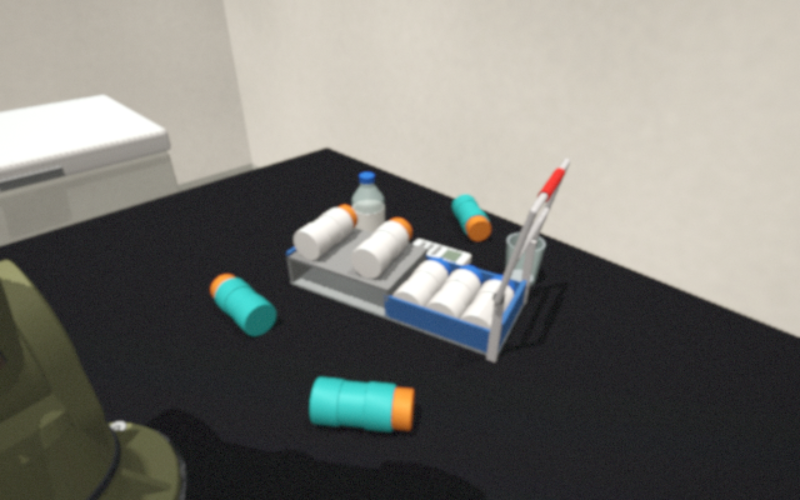

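The top view shows the deck's lip at (286,242)–(302,315), the orange bottles at about (315,270) and (377,253), the bay bottles at (417,245), (446,238), (475,230), and the red grip at (540,187), all in 800x500 pixels. I'll enlarge the cradle.

```bash
python3 - <<'E'
from plant import *
import cv2
d=get_image("top");cv2.imwrite("pics/crop1.png",cv2.resize(d["color"][100:260,220:460,::-1],None,fx=3.333,fy=3.333,interpolation=cv2.INTER_CUBIC))
E
```

```text
(no output)
```

View pics/crop1.png

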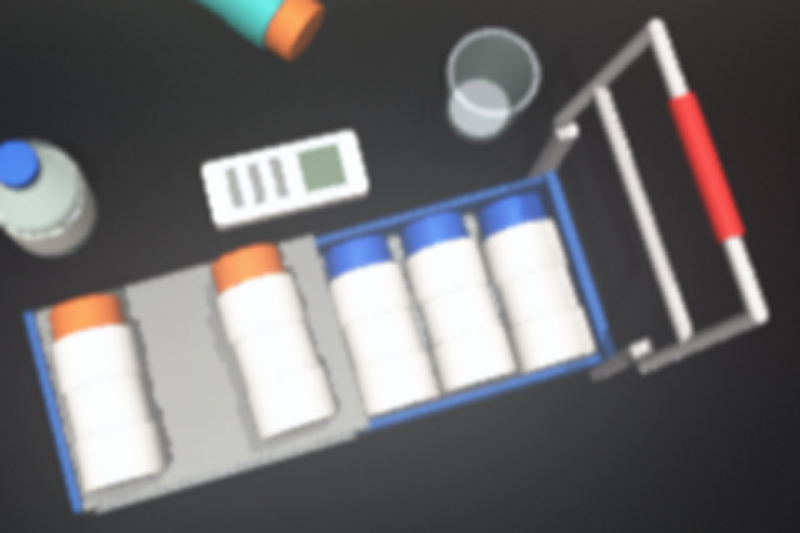

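The crop shows the cradle corners: lip (26,312) and (75,510), deck/bay edge (318,238) and (368,430), far wall (552,172) and (608,355). The front bottle's midline runs from (244,250) to (298,433), the rear's from (87,298) to (124,480). The red grip runs from (683,97) to (730,240).

```bash
cat > h.py <<'E'
from plant import *
import cv2,numpy as np
from scipy.optimize import least_squares
from scipy.spatial.transform import Rotation as R
def proj(d,P):
    V=np.array(d["view"]);return cv2.projectPoints(np.array(P,float).reshape(-1,1,3),cv2.Rodrigues(V[:3,:3])[0],V[:3,3],np.array(d["mtx"]),np.array(d["D"]))[0].reshape(-1,2)
def ray(d,uv,z):
    V=np.array(d["view"]);p=cv2.undistortPoints(np.array(uv,float).reshape(-1,1,2),np.array(d["mtx"]),np.array(d["D"])).reshape(-1,2)
    D=np.c_[p,np.ones(len(p))]@V[:3,:3];o=-V[:3,:3].T@V[:3,3];return o+D*((z-o[2])/D[:,2])[:,None]
def c2w(q,P):
    c,s=np.cos(q[2]),np.sin(q[2]);P=np.atleast_2d(np.array(P,float));return np.c_[q[0]+c*P[:,0]-s*P[:,1],q[1]+s*P[:,0]+c*P[:,1],P[:,2]]
def w2c(q,P):
    c,s=np.cos(q[2]),np.sin(q[2]);P=np.atleast_2d(P)-[q[0],q[1],0];return np.c_[c*P[:,0]+s*P[:,1],-s*P[:,0]+c*P[:,1],P[:,2]]
E
cat > m.py <<'E'
from h import *
d=get_image("top");k=lambda L:np.array(L,float)/3.3333+[220,100]
M=[[-220,75,72],[-220,-75,72],[0,75,65],[0,-75,65],[194,75,55],[194,-75,55]]
uv=k([[26,312],[75,510],[316,236],[368,431],[552,172],[608,355]])
f=least_squares(lambda q:(proj(d,c2w(q,M))-uv).ravel(),[500,0,-1.3]);q=f.x
print(q,f.fun.round(1).reshape(-1,2).tolist())
np.save("q.npy",q)
for n,L,z in(("front",[[244,250],[298,433]],95),("rear",[[87,298],[124,480]],95),("b1",[[360,240],[402,410]],35),("b2",[[435,215],[482,388]],35),("b3",[[513,195],[560,368]],35)):
    w=ray(d,k(L),z);print(n,w.round(0).tolist(),w2c(q,w).round(0).tolist())
g=least_squares(lambda a:(proj(d,c2w(q,[[190-150*np.cos(a[0]),y,126+150*np.sin(a[0])] for y in(45,-45,97,-97)]))-k([[683,97],[730,240],[656,22],[762,318]])).ravel(),[1.7]);a=g.x[0]
print("bail",a,g.fun.round(1),c2w(q,[190-150*np.cos(a),0,126+150*np.sin(a)]))
E
python3 m.py; python3 -c "
from h import *
print(R.from_quat(state()['ee_rot']).as_matrix().round(3))"
```

```text
[562.13183547  17.60126819  -1.28214412] [[-0.9, 0.1], [-0.7, 0.5], [-1.3, -0.3], [0.0, -1.0], [0.6, -0.2], [2.4, 0.7]]
front [[615.0, 88.0, 95.0], [483.0, 47.0, 95.0]] [[-52.0, 71.0, 95.0], [-51.0, -67.0, 95.0]]
rear [[578.0, 200.0, 95.0], [449.0, 168.0, 95.0]] [[-170.0, 67.0, 95.0], [-177.0, -65.0, 95.0]]
b1 [[638.0, 1.0, 35.0], [507.0, -31.0, 35.0]] [[37.0, 68.0, 35.0], [31.0, -67.0, 35.0]]
b2 [[659.0, -57.0, 35.0], [524.0, -92.0, 35.0]] [[99.0, 71.0, 35.0], [94.0, -68.0, 35.0]]
b3 [[676.0, -118.0, 35.0], [540.0, -151.0, 35.0]] [[163.0, 70.0, 35.0], [156.0, -70.0, 35.0]]
bail 1.7811643804213808 [ 0.   1.1  0.9  0.4 -0.3  0.1  0.3  2.2] [[ 625.13373383 -194.56522635  272.69311861]]
[[ 0.966  0.258 -0.   ]
 [ 0.258 -0.966  0.001]
 [-0.    -0.001 -1.   ]]
```

The cradle sits at about (562,18) with yaw about -1.29. The bottles check out against what they must be: y≈0, with x≈-51 and -174, and the bay bottles at 34, 96 and 160. The bail is at about 1.78 rad, and the tool is already nearly aligned with the cradle. My plan is to straddle the front bottle with open fingers and roll it along, starting with a move to above it.

```bash
python3 -m creep '[{"offset":[0.083,0.144,0],"rotation":[0,0,0]},{"offset":[0.167,0.289,0],"rotation":[0,0,0]},{"offset":[0.25,0.433,0],"rotation":[0,0,0]},{"offset":[0.333,0.577,0],"rotation":[0,0,0]},{"offset":[0.417,0.722,0],"rotation":[0,0,0]}]' 1
python3 -m creep '[{"offset":[0.083,0.144,0],"rotation":[0,0,0]},{"offset":[0.167,0.289,0],"rotation":[0,0,0]},{"offset":[0.25,0.433,0],"rotation":[0,0,0]},{"offset":[0.333,0.577,0],"rotation":[0,0,0]},{"offset":[0.417,0.722,0],"rotation":[0,0,0]}]'
```

```text
time_s: 0.7
tcp_pos: [286.7, -385.6, 242.3]
ee_rot: [0.992, 0.13, 0.0, 0.0]
contact_force: [1.3, -0.4, 0.6]
opening: 85.4
grip_force: 0.0
time_s: 1.2
tcp_pos: [411.7, -169.3, 242.5]
ee_rot: [0.992, 0.13, 0.0, 0.0]
contact_force: [1.6, -1.0, 0.5]
opening: 85.5
grip_force: 0.0
```

```bash
python3 -m creep '[{"offset":[0.09,0.157,0],"rotation":[0,0,0]},{"offset":[0.18,0.314,0],"rotation":[0,0,0]},{"offset":[0.27,0.47,0],"rotation":[0,0,0]},{"offset":[0.35,0.61,0],"rotation":[0,0,0]},{"offset":[0.4,0.69,0],"rotation":[0,0,0]}]'
python3 -m creep '[{"offset":[0.02,0.04,0],"rotation":[0,0,0]},{"offset":[0.053,0.097,0],"rotation":[0,0,0]},{"offset":[0.053,0.097,0],"rotation":[0,0,0]}]'
python3 - <<'E'
from h import *
d=get_image("side");cv2.imwrite("pics/side1.png",cv2.resize(d["color"][120:300,200:440,::-1],None,fx=3.333,fy=3.333,interpolation=cv2.INTER_CUBIC))
s=state();t=s['tcp_pos'];q=np.load("q.npy");print(t,w2c(q,t),w2c([q[0],q[1],-1.31],t))
E
```

```text
time_s: 1.7
tcp_pos: [531.9, 39.0, 242.3]
ee_rot: [0.991, 0.131, 0.0, -0.0]
contact_force: [0.6, -1.0, 0.5]
opening: 85.5
grip_force: 0.0
time_s: 2.0
tcp_pos: [547.4, 67.2, 242.0]
ee_rot: [0.991, 0.131, 0.0, -0.001]
contact_force: [0.2, 0.8, -0.3]
opening: 85.6
grip_force: 0.0
[546.79958226  65.37564758 241.96056932] [[-50.16236344  -1.09845722 241.96056932]] [[-50.11230843  -2.49516705 241.96056932]]
```

View pics/side1.png

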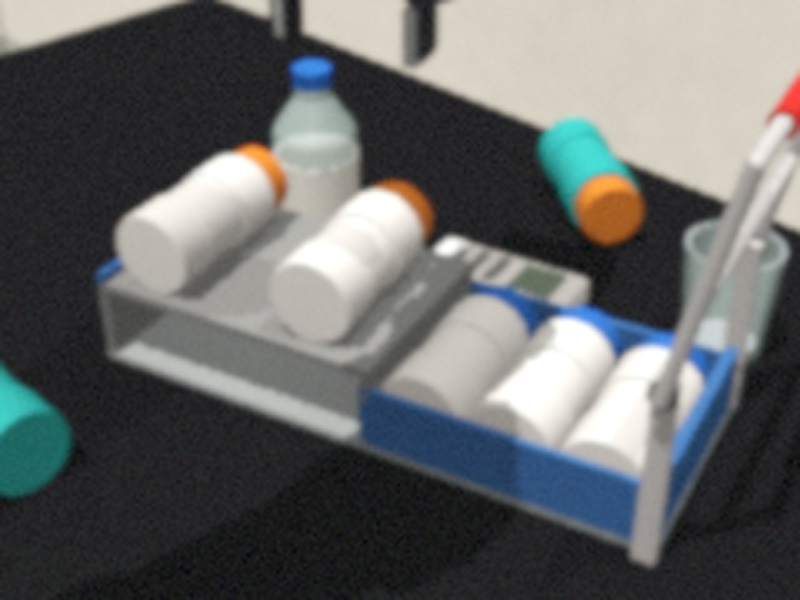

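The side crop shows both fingertips, at about (283,35) and (415,58), straddling above the front bottle. Its end disc is at (308,300) and the rear bottle's is at (152,250). I'll check these against the model.

```bash
python3 - <<'E'
from h import *
d=get_image("side");q=np.load("q.npy");k=lambda L:np.array(L,float)/3.3333+[200,120]
for y in(q[2],-1.31):
    Q=[q[0],q[1],y];print(w2c(Q,ray(d,k([[308,300],[152,250]]),95)).round(0).tolist(), w2c(Q,ray(d,k([[361,385],[637,485],[738,350]]),50)).round(0).tolist())
    t=[546.8,65.4,242];print([((proj(d,[[t[0]+e*.258*50,t[1]-e*.966*50,t[2]-g]])-[200,120])*3.333).round(0).tolist() for e in(-1,1) for g in (0,11)])
E
```

```text
[[-51.0, -61.0, 95.0], [-178.0, -60.0, 95.0]] [[-6.0, -71.0, 50.0], [180.0, -75.0, 50.0], [193.0, 82.0, 50.0]]
[[[284.0, 38.0]], [[285.0, 55.0]], [[421.0, 69.0]], [[421.0, 86.0]]]
[[-49.0, -62.0, 95.0], [-176.0, -65.0, 95.0]] [[-4.0, -71.0, 50.0], [182.0, -70.0, 50.0], [190.0, 88.0, 50.0]]
[[[284.0, 38.0]], [[285.0, 55.0]], [[421.0, 69.0]], [[421.0, 86.0]]]
```

Both cameras agree, and the open tips sit about level with the TCP. I'll descend around the front bottle.

```bash
python3 -m creep '[{"offset":[0,0,-0.12],"rotation":[0,0,0]},{"offset":[0,0,-0.24],"rotation":[0,0,0]},{"offset":[0,0,-0.36],"rotation":[0,0,0]},{"offset":[0,0,-0.44],"rotation":[0,0,0]},{"offset":[0,0,-0.5],"rotation":[0,0,0]}]'
python3 -m creep '[{"offset":[0,0,-0.02],"rotation":[0,0,0]},{"offset":[0,0,-0.04],"rotation":[0,0,0]},{"offset":[0,0,-0.053],"rotation":[0,0,0]},{"offset":[0,0,-0.053],"rotation":[0,0,0]}]'
python3 - <<'E'
from h import *
d=get_image("side");cv2.imwrite("pics/side2.png",cv2.resize(d["color"][120:300,200:440,::-1],None,fx=3.333,fy=3.333,interpolation=cv2.INTER_CUBIC))
E
```

```text
time_s: 2.6
tcp_pos: [545.7, 62.6, 90.6]
ee_rot: [0.992, 0.129, -0.001, 0.001]
contact_force: [-0.4, 0.1, 0.1]
opening: 85.3
grip_force: 0.0
time_s: 3.0
tcp_pos: [547.1, 64.6, 76.7]
ee_rot: [0.992, 0.13, 0.0, 0.0]
contact_force: [-0.2, -0.1, 0.3]
opening: 85.7
grip_force: 0.0
```

View pics/side2.png

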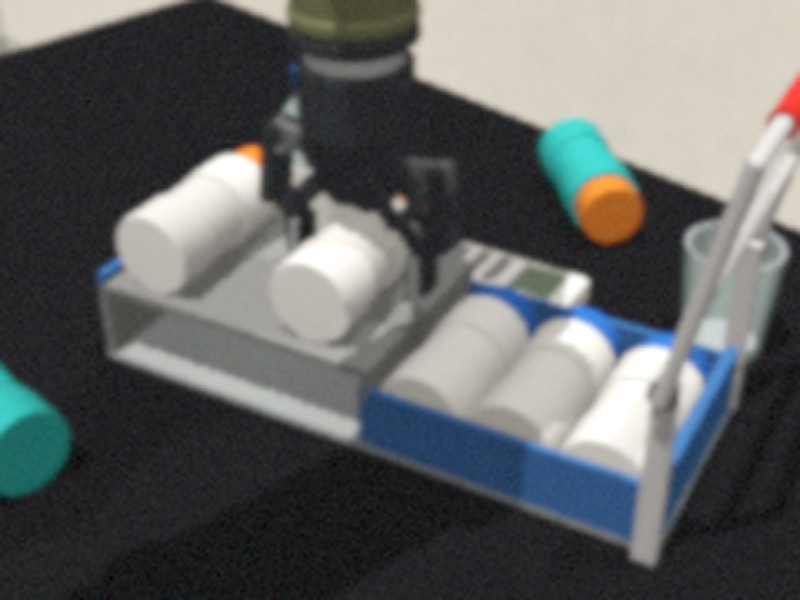

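Both fingers straddle the bottle without contact: the near one is at (415,290), with the end disc at (310,298). I'll roll it forward at about 100 mm/s.

```bash
for i in 1 2 3; do python3 -m creep '[{"offset":[0.009,-0.032,0],"rotation":[0,0,0]},{"offset":[0.018,-0.064,0],"rotation":[0,0,0]},{"offset":[0.027,-0.096,0],"rotation":[0,0,0]},{"offset":[0.036,-0.128,0],"rotation":[0,0,0]},{"offset":[0.045,-0.16,0],"rotation":[0,0,0]}]' | egrep 'tcp|contact'; done
python3 - <<'E'
from h import *
d=get_image("side");cv2.imwrite("pics/side3.png",cv2.resize(d["color"][120:300,200:440,::-1],None,fx=3.333,fy=3.333,interpolation=cv2.INTER_CUBIC))
t=state()['tcp_pos'];q=np.load("q.npy");print(w2c(q,t),w2c([q[0],q[1],-1.31],t))
E
```

```text
tcp_pos: [560.7, 15.6, 76.4]
contact_force: [0.0, -0.6, 0.8]
tcp_pos: [574.2, -31.6, 76.4]
contact_force: [0.0, 0.1, 0.6]
tcp_pos: [587.8, -79.4, 76.5]
contact_force: [-0.7, 1.1, 0.9]
[[102.96610156  -3.53890836  76.29082288]] [[103.02472252  -0.6696952   76.29082288]]
```

View pics/side3.png

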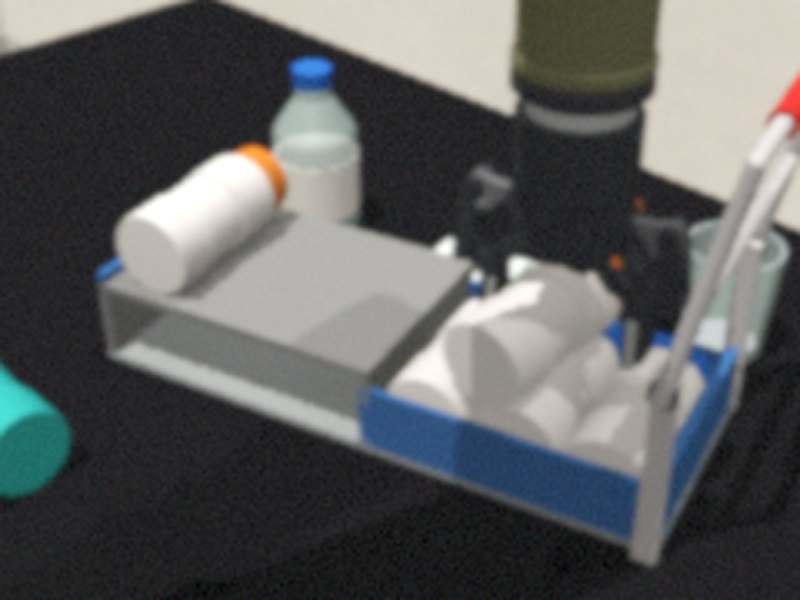

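The front bottle is climbing out of the near gap but looks skewed, with its near end disc at about (482,352). I'll measure it from the top view.

```bash
python3 - <<'E'
from h import *
q=np.load("q.npy");q[2]=-1.30
d=get_image("side");print(w2c(q,ray(d,np.array([[482,352]])/3.333+[200,120],90)))
d=get_image("top");cv2.imwrite("pics/crop2.png",cv2.resize(d["color"][130:250,300:420,::-1],None,fx=5,fy=5,interpolation=cv2.INTER_CUBIC))
E
```

```text
[[ 69.63138515 -50.35176098  90.        ]]
```

View pics/crop2.png

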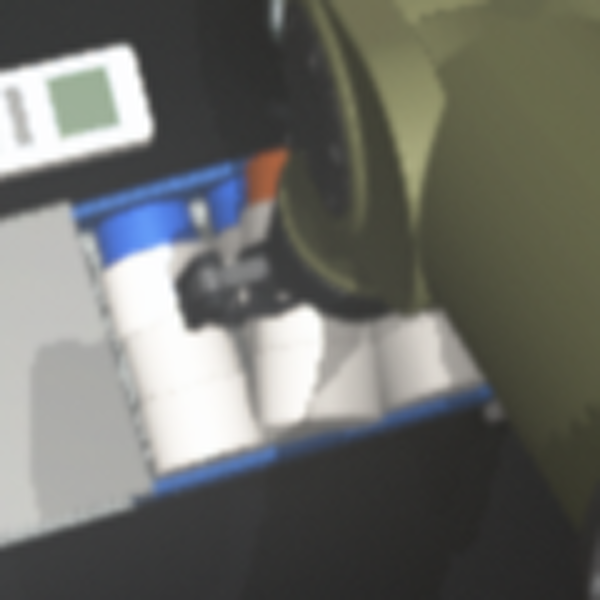

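The bottle is yawed about 0.2–0.3 rad, with its cap end at (265,175) leading. I'll square it with a gentle in-place squeeze of the parallel pads, with no lift.

```bash
python3 -m creep '[{"offset":[0,0,0],"rotation":[0,0,0]},{"offset":[0,0,0],"rotation":[0,0,0]},{"offset":[0,0,0],"rotation":[0,0,0]},{"offset":[0,0,0],"rotation":[0,0,0]},{"offset":[0,0,0],"rotation":[0,0,0]}]' 0.6 20
python3 - <<'E'
from h import *
d=get_image("side");cv2.imwrite("pics/side4.png",cv2.resize(d["color"][120:300,200:440,::-1],None,fx=3.333,fy=3.333,interpolation=cv2.INTER_CUBIC))
E
```

```text
time_s: 5.2
tcp_pos: [587.4, -78.9, 76.5]
ee_rot: [0.991, 0.13, 0.0, 0.0]
contact_force: [-0.6, 0.5, 2.0]
opening: 59.8
grip_force: 20.8
```

View pics/side4.png

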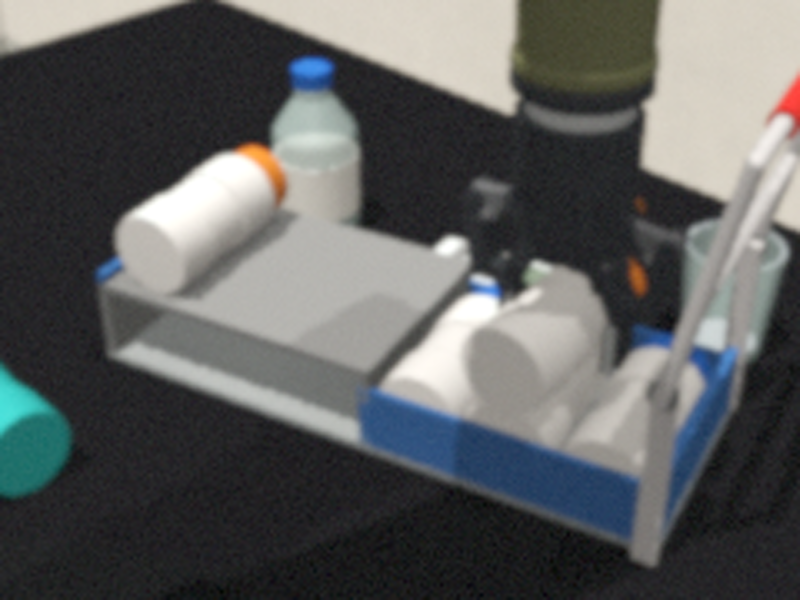

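The squeeze took (20 N at 60 mm) and the disc moved forward to about (505,355), with some yaw left. I'll open slightly and roll it on, so it drops into the far gap, which will align it.

```bash
cat > see.py <<'E'
from h import *
q=np.load("q.npy");q[2]=-1.30
d=get_image("top");h=cv2.cvtColor(d["color"],cv2.COLOR_RGB2HSV)
m=cv2.inRange(h,(3,120,70),(16,255,255));n,_,st,c=cv2.connectedComponentsWithStats(m)
for i in range(1,n):
    if st[i,4]>15: print("orange",st[i].tolist(),w2c(q,ray(d,c[i],92)).round(0).tolist())
t=state();print(t['time_s'],t['tcp_pos'].round(1),w2c(q,t['tcp_pos']).round(1),t['opening'],t['grip_force'])
E
python3 -m creep '[{"offset":[0,0,0],"rotation":[0,0,0]},{"offset":[0.005,-0.018,0],"rotation":[0,0,0]},{"offset":[0.01,-0.036,0],"rotation":[0,0,0]},{"offset":[0.015,-0.054,0],"rotation":[0,0,0]},{"offset":[0.02,-0.07,0],"rotation":[0,0,0]}]' 0.78 | egrep 'tcp|contact|open|grip'; python3 see.py
python3 -m creep '[{"offset":[0.003,-0.01,0],"rotation":[0,0,0]},{"offset":[0.003,-0.01,0],"rotation":[0,0,0]},{"offset":[0.003,-0.01,0],"rotation":[0,0,0]},{"offset":[0.003,-0.01,0],"rotation":[0,0,0]}]' 1 | egrep 'tcp|contact|open|grip'; python3 see.py
```

```text
tcp_pos: [593.6, -100.9, 76.3]
contact_force: [-1.1, -0.3, -0.2]
opening: 66.6
grip_force: 0.0
orange [300, 98, 17, 20, 221] [[25.0, 230.0, 92.0]]
orange [356, 161, 10, 11, 74] [[109.0, 51.0, 92.0]]
orange [235, 188, 22, 13, 188] [[-176.0, 56.0, 92.0]]
orange [390, 272, 21, 22, 228] [[123.0, -239.0, 92.0]]
orange [223, 290, 12, 23, 209] [[-268.0, -176.0, 92.0]]
5.8 [ 593.7 -101.9   76.2] [[123.6  -1.5  76.2]] 66.44042611175244 0.0
tcp_pos: [594.3, -102.7, 76.4]
contact_force: [-0.5, 0.4, -0.4]
opening: 85.8
grip_force: 0.0
orange [300, 98, 17, 20, 221] [[25.0, 230.0, 92.0]]
orange [355, 160, 12, 12, 86] [[111.0, 52.0, 92.0]]
orange [235, 188, 22, 13, 188] [[-176.0, 56.0, 92.0]]
orange [390, 272, 21, 22, 228] [[123.0, -239.0, 92.0]]
orange [223, 290, 12, 23, 212] [[-268.0, -176.0, 92.0]]
6.25 [ 594.3 -102.7   76.4] [[124.5  -1.1  76.4]] 85.25971978419037 0.0
```

```bash
python3 -m creep '[{"offset":[0,0,0.05],"rotation":[0,0,0]},{"offset":[0,0,0.13],"rotation":[0,0,0]},{"offset":[0,0,0.24],"rotation":[0,0,0]},{"offset":[0,0,0.37],"rotation":[0,0,0]},{"offset":[0,0,0.5],"rotation":[0,0,0]}]' | egrep 'tcp|contact|open|grip'
python3 -m creep '[{"offset":[-0.045,0.16,0],"rotation":[0,0,0]},{"offset":[-0.09,0.32,0],"rotation":[0,0,0]},{"offset":[-0.135,0.48,0],"rotation":[0,0,0]},{"offset":[-0.18,0.64,0],"rotation":[0,0,0]},{"offset":[-0.22,0.79,0],"rotation":[0,0,0]}]' | egrep 'tcp|contact|open|grip'
python3 see.py;python3 - <<'E'
from h import *
d=get_image("side");a=cv2.resize(d["color"][150:290,290:430,::-1],(400,400),interpolation=cv2.INTER_CUBIC)
d=get_image("top");b=cv2.resize(d["color"][130:250,300:420,::-1],(400,400),interpolation=cv2.INTER_CUBIC)
cv2.imwrite("pics/both5.png",np.hstack([a,b]))
E
```

```text
tcp_pos: [594.0, -102.6, 227.7]
contact_force: [0.6, 0.4, -0.8]
opening: 85.7
grip_force: 0.0
tcp_pos: [527.2, 136.3, 226.7]
contact_force: [0.8, 0.6, -0.0]
opening: 85.4
grip_force: 0.0
orange [300, 98, 17, 20, 223] [[25.0, 230.0, 92.0]]
orange [355, 159, 20, 13, 161] [[121.0, 52.0, 92.0]]
orange [390, 272, 21, 22, 228] [[123.0, -239.0, 92.0]]
orange [223, 290, 12, 23, 234] [[-268.0, -177.0, 92.0]]
7.3 [524.3 146.  227.4] [[-133.8   -2.1  227.4]] 85.68466104088186 0.0
```

View pics/both5.png

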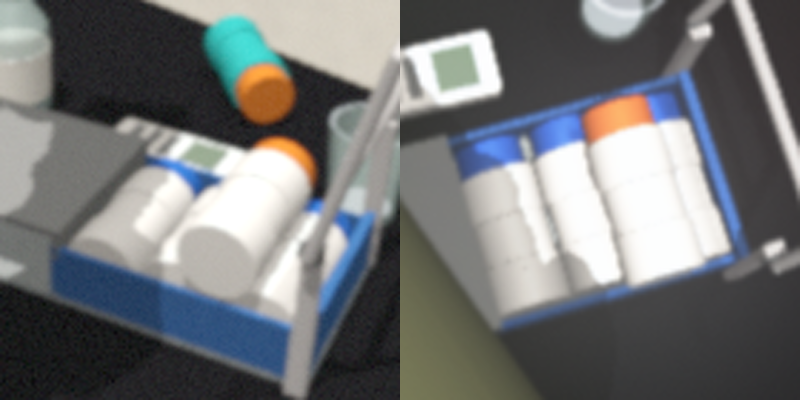

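The front bottle is saddled squarely in the far gap, its cap at (617,117) in the top crop, and all three blue caps are still in the bay. Next is the rear bottle.

```bash
python3 -m creep '[{"offset":[-0.022,0.088,0],"rotation":[0,0,0]},{"offset":[-0.044,0.176,0],"rotation":[0,0,0]},{"offset":[-0.044,0.176,0],"rotation":[0,0,0]},{"offset":[-0.044,0.176,0],"rotation":[0,0,0]}]' 1 | egrep 'tcp|contact|open|grip'
python3 see.py
```

```text
tcp_pos: [515.4, 185.9, 226.3]
contact_force: [-0.3, -0.5, 0.6]
opening: 85.3
grip_force: 0.0
orange [300, 98, 17, 20, 223] [[25.0, 230.0, 92.0]]
orange [356, 159, 19, 13, 155] [[121.0, 52.0, 92.0]]
orange [390, 272, 21, 22, 224] [[123.0, -239.0, 92.0]]
7.85 [515.7 185.2 226.2] [[-1.739e+02  1.000e-01  2.262e+02]] 85.18543872304531 0.0
```

```bash
python3 -m creep '[{"offset":[0,0,-0.12],"rotation":[0,0,0]},{"offset":[0,0,-0.24],"rotation":[0,0,0]},{"offset":[0,0,-0.36],"rotation":[0,0,0]},{"offset":[0,0,-0.44],"rotation":[0,0,0]},{"offset":[0,0,-0.49],"rotation":[0,0,0]}]' | egrep 'tcp|contact|open|grip'
python3 -m creep '[{"offset":[0,0,0],"rotation":[0,0,0]},{"offset":[0,0,0],"rotation":[0,0,0]},{"offset":[0,0,0],"rotation":[0,0,0]},{"offset":[0,0,0],"rotation":[0,0,0]}]' 0.76| egrep 'tcp|contact|open|grip'; python3 see.py
```

```text
tcp_pos: [514.9, 184.1, 77.1]
contact_force: [0.2, 0.6, 0.5]
opening: 85.3
grip_force: 0.0
tcp_pos: [515.9, 186.7, 80.5]
contact_force: [0.3, -0.6, -0.1]
opening: 64.6
grip_force: 0.0
orange [300, 98, 17, 20, 222] [[25.0, 230.0, 92.0]]
orange [356, 159, 19, 13, 160] [[121.0, 52.0, 92.0]]
orange [390, 272, 21, 22, 230] [[123.0, -239.0, 92.0]]
orange [223, 290, 12, 23, 218] [[-269.0, -178.0, 92.0]]
8.8 [515.7 186.7  80.3] [[-175.4    0.5   80.3]] 64.83434447626561 0.0
```

```bash
for i in 1 2 3 4; do python3 -m creep '[{"offset":[0.009,-0.032,0],"rotation":[0,0,0]},{"offset":[0.018,-0.064,0],"rotation":[0,0,0]},{"offset":[0.027,-0.096,0],"rotation":[0,0,0]},{"offset":[0.036,-0.128,0],"rotation":[0,0,0]},{"offset":[0.045,-0.16,0],"rotation":[0,0,0]}]' | egrep 'tcp|contact'; done; python3 see.py
```

```text
tcp_pos: [529.0, 137.4, 79.3]
contact_force: [0.2, 0.1, -0.4]
tcp_pos: [542.4, 90.0, 79.3]
contact_force: [0.8, -0.3, -1.5]
tcp_pos: [555.9, 42.0, 79.4]
contact_force: [-0.2, 1.0, -0.5]
tcp_pos: [569.4, -5.9, 79.4]
contact_force: [0.2, 1.4, 0.8]
orange [300, 98, 17, 20, 223] [[25.0, 230.0, 92.0]]
orange [223, 290, 12, 23, 205] [[-268.0, -176.0, 92.0]]
10.85 [569.8  -8.1  79.3] [[26.8  0.5 79.3]] 64.78138282496273 0.0
```

```bash
python3 -m creep '[{"offset":[0,0,0],"rotation":[0,0,0]},{"offset":[0,0,0],"rotation":[0,0,0]},{"offset":[0,0,0],"rotation":[0,0,0]}]' 0.6 20| egrep 'tcp|contact|open|grip';  python3 -m creep '[{"offset":[0,0,0],"rotation":[0,0,0]},{"offset":[0.004,-0.013,0],"rotation":[0,0,0]},{"offset":[0.008,-0.026,0],"rotation":[0,0,0]},{"offset":[0.012,-0.04,0],"rotation":[0,0,0]},{"offset":[0.015,-0.053,0],"rotation":[0,0,0]}]' 0.74 | egrep 'tcp|contact|open|grip'; python3 see.py
```

```text
tcp_pos: [568.9, -4.6, 79.3]
contact_force: [-0.3, -0.6, -1.1]
opening: 59.2
grip_force: 21.8
tcp_pos: [573.8, -22.0, 79.3]
contact_force: [-0.4, -0.8, 0.3]
opening: 63.1
grip_force: 0.3
orange [300, 98, 17, 20, 223] [[25.0, 230.0, 92.0]]
orange [390, 274, 18, 20, 175] [[120.0, -239.0, 92.0]]
orange [223, 290, 12, 23, 205] [[-268.0, -176.0, 92.0]]
11.7 [574.  -22.9  79.3] [[42.2  0.6 79.3]] 63.193601045813146 0.2922054100781679
```

```bash
python3 -m creep '[{"offset":[0,0,0.03],"rotation":[0,0,0]},{"offset":[0,0,0.08],"rotation":[0,0,0]},{"offset":[0,0,0.15],"rotation":[0,0,0]},{"offset":[0,0,0.26],"rotation":[0,0,0]},{"offset":[0,0,0.4],"rotation":[0,0,0]}]' 0.78 | egrep 'tcp|contact|open|grip'
python3 -m creep '[{"offset":[-0.045,0.16,0.02],"rotation":[0,0,0]},{"offset":[-0.09,0.32,0.04],"rotation":[0,0,0]},{"offset":[-0.1,0.36,0.04],"rotation":[0,0,0]},{"offset":[-0.1,0.36,0.04],"rotation":[0,0,0]}]' | egrep 'tcp|contact|open|grip'
cat >> see.py <<'E'
d=get_image("side");a=cv2.resize(d["color"][150:290,290:430,::-1],(400,400),interpolation=cv2.INTER_CUBIC)
d=get_image("top");b=cv2.resize(d["color"][130:250,300:420,::-1],(400,400),interpolation=cv2.INTER_CUBIC)
cv2.imwrite("pics/both6.png",np.hstack([a,b]))
E
python3 see.py
```

```text
tcp_pos: [572.6, -20.8, 200.0]
contact_force: [0.3, 0.0, -0.5]
opening: 66.9
grip_force: 0.0
tcp_pos: [542.8, 90.4, 212.6]
contact_force: [0.1, -0.4, -0.2]
opening: 66.7
grip_force: 0.0
orange [303, 98, 14, 16, 149] [[32.0, 235.0, 92.0]]
orange [355, 159, 20, 13, 165] [[121.0, 52.0, 92.0]]
orange [339, 167, 12, 9, 81] [[70.0, 49.0, 92.0]]
orange [223, 290, 12, 23, 208] [[-268.0, -176.0, 92.0]]
12.65 [543.4  87.8 212. ] [[-72.6   0.7 212. ]] 66.63279055952833 0.0
```

View pics/both6.png

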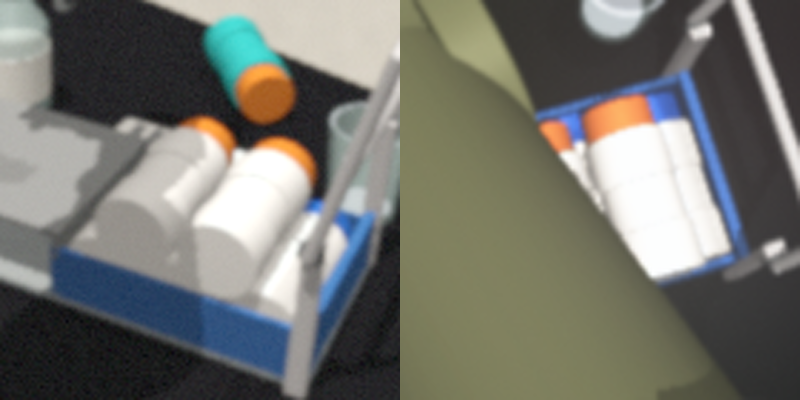

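Both bottles now appear saddled: the side crop shows end discs at about (135,230) and (225,258), and orange caps at (208,135) and (285,162). I'll check that numerically.

```bash
python3 - <<'E'
from h import *
q=np.load("q.npy");q[2]=-1.30
d=get_image("side");print(w2c(q,ray(d,np.array([[135,230],[225,258]])/2.857+[290,150],86)).round(0))
m=cv2.inRange(cv2.cvtColor(d["color"],cv2.COLOR_RGB2HSV),(3,120,70),(16,255,255));n,_,st,c=cv2.connectedComponentsWithStats(m)
for i in range(1,n):
    if st[i,4]>15: print(st[i].tolist(),c[i].round(1),w2c(q,ray(d,c[i],100)).round(0).tolist())
# predicted visible-cap centre for saddled bottles
print(proj(d,c2w(q,[[62,57,100],[124,57,100],[62,-65,86],[124,-65,86]])))
# bail grip pixels
for nme in("side","top"):
    d=get_image(nme);h=cv2.cvtColor(d["color"],cv2.COLOR_RGB2HSV);m=cv2.inRange(h,(0,170,90),(2,255,255))|cv2.inRange(h,(174,170,90),(180,255,255));n,_,st,c=cv2.connectedComponentsWithStats(m)
    print(nme,[(st[i].tolist(),c[i].round(1).tolist()) for i in range(1,n) if st[i,4]>20])
    for a in(1.7,1.75,1.8,1.85):print(a,proj(d,c2w(q,[190-150*np.cos(a),0,126+150*np.sin(a)])),c2w(q,[190-150*np.cos(a),0,126+150*np.sin(a)]).round(0))
E
```

```text
[[ 62. -68.  86.]
 [129. -65.  86.]]
[373, 173, 21, 21, 340] [382.6 182.9] [[75.0, 135.0, 100.0]]
[353, 190, 20, 14, 115] [364.1 194.9] [[60.0, 63.0, 100.0]]
[379, 197, 22, 18, 133] [391.9 202.8] [[126.0, 63.0, 100.0]]
[167, 218, 21, 20, 145] [174.3 225.1] [[-220.0, -231.0, 100.0]]
[314, 309, 18, 36, 448] [322.8 327.7] [[161.0, -297.0, 100.0]]
[[363.67024961 196.35392358]
 [389.95607726 203.80900594]
 [337.83471461 229.83873495]
 [366.16504649 239.40792312]]
side [([437, 137, 16, 20, 141], [444.7, 146.3])]
1.7 [[434.63265434 146.28392586]] [[ 618. -184.  275.]]
1.75 [[438.89160319 147.79424911]] [[ 620. -191.  274.]]
1.8 [[443.10892314 149.51038117]] [[ 622. -198.  272.]]
1.85 [[447.26894168 151.42848645]] [[ 624. -205.  270.]]
top [([423, 128, 22, 43, 288], [433.0, 148.2])]
1.7 [[427.57621005 154.12318123]] [[ 618. -184.  275.]]
1.75 [[430.94722671 153.36944221]] [[ 620. -191.  274.]]
1.8 [[434.21210373 152.68084336]] [[ 622. -198.  272.]]
1.85 [[437.3590334  152.05952691]] [[ 624. -205.  270.]]
```

Both bottles are saddled and square: the discs are at x 62 and 129, the caps at 60 and 126. The bail is at about 1.79 rad with the grip at about (624,-198,272). I'll go above the grip and cage it loosely between the fingers.

```bash
python3 -m creep '[{"offset":[0,0,0.12],"rotation":[0,0,0]},{"offset":[0,0,0.24],"rotation":[0,0,0]},{"offset":[0,0,0.36],"rotation":[0,0,0]},{"offset":[0,0,0.36],"rotation":[0,0,0]}]' 0.75| egrep 'tcp|contact|open|grip'
python3 -m creep '[{"offset":[0.035,-0.12,0],"rotation":[0,0,0]},{"offset":[0.07,-0.25,0],"rotation":[0,0,0]},{"offset":[0.11,-0.4,0],"rotation":[0,0,0]},{"offset":[0.15,-0.54,0],"rotation":[0,0,0]},{"offset":[0.19,-0.66,0],"rotation":[0,0,0]}]'| egrep 'tcp|contact|open|grip'
python3 -m creep '[{"offset":[0.04,-0.14,0],"rotation":[0,0,0]},{"offset":[0.08,-0.3,0],"rotation":[0,0,0]},{"offset":[0.08,-0.3,0],"rotation":[0,0,0]},{"offset":[0.08,-0.3,0],"rotation":[0,0,0]}]'| egrep 'tcp|contact|open|grip'; python3 -c "
from h import *
q=np.load('q.npy');q[2]=-1.3;print(w2c(q,state()['tcp_pos']))"
```

```text
tcp_pos: [545.7, 86.9, 324.0]
contact_force: [-0.1, 1.6, 0.6]
opening: 64.1
grip_force: 0.0
tcp_pos: [600.5, -115.1, 318.5]
contact_force: [-0.5, 0.9, 0.3]
opening: 64.4
grip_force: 0.0
tcp_pos: [624.1, -203.6, 317.7]
contact_force: [0.7, 1.0, -0.7]
opening: 63.8
grip_force: 0.0
[[229.67860882   0.54484348 317.65267931]]
```

```bash
python3 -m creep '[{"offset":[-0.005,0.019,0],"rotation":[0,0,0]},{"offset":[-0.005,0.019,-0.05],"rotation":[0,0,0]},{"offset":[-0.005,0.019,-0.1],"rotation":[0,0,0]},{"offset":[-0.005,0.019,-0.152],"rotation":[0,0,0]},{"offset":[-0.005,0.019,-0.152],"rotation":[0,0,0]}]' | egrep 'tcp|contact|open|grip'
python3 -m creep '[{"offset":[0,0,0],"rotation":[0,0,0]},{"offset":[0,0,0],"rotation":[0,0,0]},{"offset":[0,0,0],"rotation":[0,0,0]},{"offset":[0,0,0],"rotation":[0,0,0]}]' 0.3| egrep 'tcp|contact|open|grip'; python3 -c "
from h import *
q=np.load('q.npy');q[2]=-1.3;print(w2c(q,state()['tcp_pos']))
for a in np.r_[1.785,1.5:.3:-.2]:
  p=np.array([190-150*np.cos(a),0,126+150*np.sin(a)]);w=c2w(q,p)[0];print(round(a,2),p.round(),w.round(1),((w-c2w(q,[222,0,272.6])[0])/300).round(3))"
```

```text
tcp_pos: [622.0, -193.3, 272.1]
contact_force: [-0.4, -0.0, 0.0]
opening: 64.0
grip_force: 0.0
tcp_pos: [623.4, -195.3, 274.4]
contact_force: [0.6, 0.7, 0.0]
opening: 25.5
grip_force: 0.0
[[221.55956054   2.04945727 274.4478961 ]]
1.78 [222.   0. 273.] [ 621.5 -196.2  272.6] [-0.  0. -0.]
1.5 [179.   0. 276.] [ 610.1 -155.3  275.6] [-0.038  0.137  0.01 ]
1.3 [150.   0. 271.] [ 602.2 -126.8  270.5] [-0.064  0.232 -0.007]
1.1 [122.   0. 260.] [594.8 -99.9 259.7] [-0.089  0.321 -0.043]
0.9 [ 97.   0. 243.] [588.  -75.6 243.5] [-0.112  0.402 -0.097]
0.7 [ 75.   0. 223.] [582.3 -54.9 222.6] [-0.131  0.471 -0.167]
0.5 [ 58.   0. 198.] [577.7 -38.6 197.9] [-0.146  0.526 -0.249]
```

```bash
python3 -m creep '[{"offset":[-0.013,0.046,0.004],"rotation":[0,0,0]},{"offset":[-0.026,0.092,0.007],"rotation":[0,0,0]},{"offset":[-0.038,0.137,0.007],"rotation":[0,0,0]},{"offset":[-0.051,0.185,0],"rotation":[0,0,0]},{"offset":[-0.064,0.232,-0.01],"rotation":[0,0,0]}]' | egrep 'tcp|contact|open|grip'
python3 -m creep '[{"offset":[-0.013,0.045,-0.018],"rotation":[0,0,0]},{"offset":[-0.025,0.089,-0.036],"rotation":[0,0,0]},{"offset":[-0.036,0.13,-0.063],"rotation":[0,0,0]},{"offset":[-0.048,0.17,-0.09],"rotation":[0,0,0]},{"offset":[-0.058,0.205,-0.123],"rotation":[0,0,0]}]' | egrep 'tcp|contact|open|grip'
cat > bail.py <<'E'
from h import *
q=np.load('q.npy');q[2]=-1.3
t=state();print(t['time_s'],w2c(q,t['tcp_pos']).round(1))
for nme in("side","top"):
    d=get_image(nme);h=cv2.cvtColor(d["color"],cv2.COLOR_RGB2HSV);m=cv2.inRange(h,(0,170,60),(2,255,255))|cv2.inRange(h,(174,170,60),(180,255,255));n,_,st,c=cv2.connectedComponentsWithStats(m)
    print(nme,[(st[i].tolist(),c[i].round(1).tolist()) for i in range(1,n) if st[i,4]>10])
    for a in(0,.1,.3,.6,.7,.8,.9):print(a,proj(d,c2w(q,[190-150*np.cos(a),0,126+150*np.sin(a)])).round(1).tolist(),end=' ')
    print()
E
python3 bail.py
```

```text
tcp_pos: [603.6, -124.0, 270.9]
contact_force: [0.4, -1.5, 0.8]
opening: 25.4
grip_force: 0.7
tcp_pos: [586.2, -63.1, 233.1]
contact_force: [0.7, -0.2, 0.1]
opening: 25.9
grip_force: 0.5
16.1 [[ 84.2   1.6 233.1]]
side [([360, 147, 11, 12, 68], [365.6, 153.1])]
0 [[343.5, 195.4]] 0.1 [[344.0, 189.3]] 0.3 [[347.0, 177.6]] 0.6 [[356.6, 161.8]] 0.7 [[361.1, 157.3]] 0.8 [[366.3, 153.2]] 0.9 [[372.2, 149.6]] 
top []
0 [[339.3, 190.2]] 0.1 [[340.1, 188.9]] 0.3 [[343.7, 185.6]] 0.6 [[354.2, 179.4]] 0.7 [[359.0, 177.0]] 0.8 [[364.5, 174.6]] 0.9 [[370.5, 172.1]]
```

```bash
python3 -m creep '[{"offset":[-0.008,0.029,-0.035],"rotation":[0,0,0]},{"offset":[-0.016,0.058,-0.074],"rotation":[0,0,0]},{"offset":[-0.024,0.087,-0.115],"rotation":[0,0,0]},{"offset":[-0.024,0.087,-0.115],"rotation":[0,0,0]}]' | egrep 'tcp|contact|open|grip'
python3 bail.py
```

```text
tcp_pos: [578.2, -37.1, 197.3]
contact_force: [-0.5, 0.4, -0.3]
opening: 25.8
grip_force: 0.0
16.6 [[ 57.    0.8 197.3]]
side [([345, 158, 11, 17, 96], [351.1, 166.0])]
0 [[343.5, 195.4]] 0.1 [[344.0, 189.3]] 0.3 [[347.0, 177.6]] 0.6 [[356.6, 161.8]] 0.7 [[361.1, 157.3]] 0.8 [[366.3, 153.2]] 0.9 [[372.2, 149.6]] 
top []
0 [[339.3, 190.2]] 0.1 [[340.1, 188.9]] 0.3 [[343.7, 185.6]] 0.6 [[354.2, 179.4]] 0.7 [[359.0, 177.0]] 0.8 [[364.5, 174.6]] 0.9 [[370.5, 172.1]]
```

```bash
python3 -m creep '[{"offset":[0,0,0.07],"rotation":[0,0,0]},{"offset":[0,0,0.15],"rotation":[0,0,0]},{"offset":[0,0,0.17],"rotation":[0,0,0]}]' | egrep 'tcp|contact|open|grip'
python3 -m creep '[{"offset":[-0.005,0.016,0],"rotation":[0,0,0]},{"offset":[-0.009,0.032,0],"rotation":[0,0,0]},{"offset":[-0.009,0.032,0],"rotation":[0,0,0]},{"offset":[-0.009,0.032,0],"rotation":[0,0,0]}]' 0| egrep 'tcp|contact|open|grip'
python3 bail.py
```

```text
tcp_pos: [580.7, -38.1, 253.3]
contact_force: [0.7, 0.7, 0.3]
opening: 25.8
grip_force: 0.0
tcp_pos: [576.3, -28.4, 249.6]
contact_force: [-0.4, 0.1, 0.4]
opening: 0.3
grip_force: 0.0
17.4 [[ 48.1   1.3 249.6]]
side [([343, 153, 23, 21, 169], [354.6, 163.2])]
0 [[343.5, 195.4]] 0.1 [[344.0, 189.3]] 0.3 [[347.0, 177.6]] 0.6 [[356.6, 161.8]] 0.7 [[361.1, 157.3]] 0.8 [[366.3, 153.2]] 0.9 [[372.2, 149.6]] 
top []
0 [[339.3, 190.2]] 0.1 [[340.1, 188.9]] 0.3 [[343.7, 185.6]] 0.6 [[354.2, 179.4]] 0.7 [[359.0, 177.0]] 0.8 [[364.5, 174.6]] 0.9 [[370.5, 172.1]]
```

```bash
python3 -m creep '[{"offset":[0.011,-0.039,-0.03],"rotation":[0,0,0]},{"offset":[0.011,-0.039,-0.08],"rotation":[0,0,0]},{"offset":[0.008,-0.025,-0.12],"rotation":[0,0,0]},{"offset":[0.003,-0.01,-0.16],"rotation":[0,0,0]},{"offset":[0,0,-0.2],"rotation":[0,0,0]}]' | egrep 'tcp|contact|open|grip'
python3 -m creep '[{"offset":[0,0,-0.03],"rotation":[0,0,0]},{"offset":[-0.001,0.003,-0.06],"rotation":[0,0,0]},{"offset":[-0.002,0.006,-0.09],"rotation":[0,0,0]},{"offset":[-0.002,0.006,-0.09],"rotation":[0,0,0]}]' | egrep 'tcp|contact|open|grip'
python3 bail.py
```

```text
tcp_pos: [576.3, -27.9, 189.3]
contact_force: [-1.2, 0.5, 1.4]
opening: -0.1
grip_force: 0.6
tcp_pos: [575.5, -27.0, 162.1]
contact_force: [-0.5, -1.2, -0.3]
opening: 0.2
grip_force: 0.0
18.4 [[ 46.6   0.9 162.1]]
side [([336, 186, 12, 12, 71], [340.6, 191.0])]
0 [[343.5, 195.4]] 0.1 [[344.0, 189.3]] 0.3 [[347.0, 177.6]] 0.6 [[356.6, 161.8]] 0.7 [[361.1, 157.3]] 0.8 [[366.3, 153.2]] 0.9 [[372.2, 149.6]] 
top []
0 [[339.3, 190.2]] 0.1 [[340.1, 188.9]] 0.3 [[343.7, 185.6]] 0.6 [[354.2, 179.4]] 0.7 [[359.0, 177.0]] 0.8 [[364.5, 174.6]] 0.9 [[370.5, 172.1]]
```

```bash
python3 -m creep '[{"offset":[0,0,-0.02],"rotation":[0,0,0]},{"offset":[0,0,-0.04],"rotation":[0,0,0]},{"offset":[0,0,-0.055],"rotation":[0,0,0]},{"offset":[0,0,-0.055],"rotation":[0,0,0]}]' | egrep 'tcp|contact|grip'
python3 -m creep '[{"offset":[0,0,-0.005],"rotation":[0,0,0]},{"offset":[0,0,-0.01],"rotation":[0,0,0]},{"offset":[0,0,-0.01],"rotation":[0,0,0]}]' | egrep 'tcp|contact|grip'
python3 bail.py
```

```text
tcp_pos: [575.7, -27.0, 146.1]
contact_force: [-0.4, 0.5, 0.4]
grip_force: 0.0
tcp_pos: [576.1, -26.9, 144.6]
contact_force: [-1.8, -0.6, 5.9]
grip_force: 3.1
19.2 [[ 46.6   1.5 144.6]]
side [([335, 194, 11, 11, 54], [339.9, 198.7])]
0 [[343.5, 195.4]] 0.1 [[344.0, 189.3]] 0.3 [[347.0, 177.6]] 0.6 [[356.6, 161.8]] 0.7 [[361.1, 157.3]] 0.8 [[366.3, 153.2]] 0.9 [[372.2, 149.6]] 
top []
0 [[339.3, 190.2]] 0.1 [[340.1, 188.9]] 0.3 [[343.7, 185.6]] 0.6 [[354.2, 179.4]] 0.7 [[359.0, 177.0]] 0.8 [[364.5, 174.6]] 0.9 [[370.5, 172.1]]
```

```bash
python3 -m creep '[{"offset":[0,0,-0.005],"rotation":[0,0,0]},{"offset":[0,0,-0.01],"rotation":[0,0,0]},{"offset":[0,0,-0.01],"rotation":[0,0,0]},{"offset":[0,0,-0.01],"rotation":[0,0,0]}]' | egrep 'tcp|contact|grip'
```

```text
tcp_pos: [576.2, -26.8, 143.9]
contact_force: [-9.4, -1.2, 25.2]
grip_force: 12.3
```

The hard stop is reached: 25 N with no further travel. I'll retreat upward and verify.

```bash
python3 -m creep '[{"offset":[0,0,0.03],"rotation":[0,0,0]},{"offset":[0,0,0.1],"rotation":[0,0,0]},{"offset":[0,0,0.22],"rotation":[0,0,0]},{"offset":[0,0,0.35],"rotation":[0,0,0]},{"offset":[0,0,0.48],"rotation":[0,0,0]}]' | egrep 'tcp|contact|grip'
python3 -m creep '[{"offset":[-0.12,0.05,0],"rotation":[0,0,0]},{"offset":[-0.24,0.1,0],"rotation":[0,0,0]},{"offset":[-0.24,0.1,0],"rotation":[0,0,0]},{"offset":[-0.24,0.1,0],"rotation":[0,0,0]}]' | egrep 'tcp|contact|grip'
python3 bail.py; python3 - <<'E'
from h import *
q=np.load("q.npy");q[2]=-1.30
for nm in("side","top"):
    d=get_image(nm);m=cv2.inRange(cv2.cvtColor(d["color"],cv2.COLOR_RGB2HSV),(3,120,70),(16,255,255));n,_,st,c=cv2.connectedComponentsWithStats(m)
    for i in range(1,n):
        if st[i,4]>15: print(nm,st[i].tolist(),w2c(q,ray(d,c[i],95)).round(0).tolist())
E
```

```text
tcp_pos: [575.8, -26.8, 286.3]
contact_force: [0.8, -0.3, -0.6]
grip_force: 0.0
tcp_pos: [503.8, 3.2, 285.5]
contact_force: [-0.0, -0.3, 0.6]
grip_force: 0.0
20.6 [[ -1.7 -60.  285.5]]
side [([335, 182, 21, 23, 152], [345.8, 191.9])]
0 [[343.5, 195.4]] 0.1 [[344.0, 189.3]] 0.3 [[347.0, 177.6]] 0.6 [[356.6, 161.8]] 0.7 [[361.1, 157.3]] 0.8 [[366.3, 153.2]] 0.9 [[372.2, 149.6]] 
top []
0 [[339.3, 190.2]] 0.1 [[340.1, 188.9]] 0.3 [[343.7, 185.6]] 0.6 [[354.2, 179.4]] 0.7 [[359.0, 177.0]] 0.8 [[364.5, 174.6]] 0.9 [[370.5, 172.1]] 
side [375, 173, 18, 7, 81] [[61.0, 176.0, 95.0]]
side [373, 182, 18, 12, 133] [[78.0, 119.0, 95.0]]
side [353, 190, 20, 16, 111] [[58.0, 69.0, 95.0]]
side [389, 199, 12, 16, 83] [[134.0, 67.0, 95.0]]
side [167, 218, 21, 20, 145] [[-226.0, -226.0, 95.0]]
side [314, 309, 18, 36, 446] [[159.0, -293.0, 95.0]]
top [300, 98, 17, 20, 224] [[25.0, 229.0, 95.0]]
top [223, 290, 12, 23, 205] [[-267.0, -176.0, 95.0]]
```

```bash
python3 -c "
from plant import *
print(close_job())"
```

```text
the job is handed in; nothing more can be done
None
```

The job is handed in; the judge's verdict was not shown. Before hand-in, both orange-capped bottles measured saddled in the two gaps and the hold-down frame was against its stop (about 0 rad), with the arm clear at 20.6 s.

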